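# Return the red-capped spice jar to the carousel and bring it to the front

### The arm

A 6-joint arm with a two-finger parallel gripper is mounted at the origin on the work surface. World frame = base frame: x ahead of the robot, y to its left, z up, the work surface at z = 0. Lengths are in m, angles in rad, forces in N, time in s.
With the tool pointing down it reaches from about 0.375 to 0.9 m from the base axis. Payload 3.1 kg.
Tool frame: the origin (TCP) lies between the finger pads; the fingertips stand 8 mm ahead of it and the grasp point (between the pads) lies 11 mm behind it; z points along the fingers, y is the line along which they close (so a half turn about z gives the same grasp; the last joint's range is limited). The gripper opens to 85 mm and grips with 20 to 120 N. Pads are 22 mm wide; open, the fingers measure 114 mm over their backs; the gripper's body (76 mm by 85 mm) begins 54 mm behind the grasp point. The pads swing forward as they close: fully open they stand 13 mm farther back than shut.
Start: joints at [-1.377, 0.527, 1.433, -0, 1.181, -0.178], TCP at [0.228, -0.582, 0.239] pointing down, gripper open.
Joint ranges: [-3.08, 3.08], [-0.75, 2.2], [0.22, 2.44], [-1.43, 4.57], [0, 2.65], [-2.85, 2.85]. Speed limits (rad/s): [2.79, 2.79, 3.14, 3.14, 3.14, 3.14].

### API

Orientations are given as a unit quaternion [x, y, z, w].
In Python, from station import readout, cams, sign_off gives the robot as it stands.
- The arm moves only by the tool send_rows, never from a script. Its argument "commands" is text: rows parted by semicolons, each of 5 numbers parted by spaces: the finger opening in mm, from 0 to 85.4, then the shift along the tool's x, y, z each as a share of 0.02 m, from -1 to 1, then the turn about the tool's z as a share of 4 degrees, from -1 to 1. In form: grip dx dy dz spin; .... A call has 1 to 20 rows; each row shifts and turns the commanded pose from where the row before left it, along the tool's axes as they then stand; what a row does not reach is not made up. A row lasts 1/12 s, in which the tool goes at most 41.7 mm and 7.16 degrees, less where a joint would pass 70% of its speed; a pose out of reach is approached as far as the arm can. A call with a number of a shift or a turn outside -1 to 1 is refused whole. A call with a gripper value outside its range is refused whole. The fingers move at their own pace and stop on an object; "grip_force" is the grip in N (left out, the last holds). Time passes only in rows, so rows that do not move let the fingers close. It gives the time, the measured TCP pose, the force, the opening and the grip force at its end, in the units of the state.
- readout.sense(): the state, without advancing time (a new reading comes with each control period).
- cams.snapshot(name): name is "scene" or "top" or "wrist"; returns a dict with "pixels" (400x640x3 uint8, red, green, blue), "intrinsics" (3x3 intrinsics, pixels), "eye" and "rotation" of the camera in the world. Camera axes: x right, y down, z forward; pixel columns grow to the right and rows downward; lengths in m; the calibration is good to about 2 mm. A picture is of the moment at which its call begins. There is no depth.
- sign_off(): hands the job in; it is judged then, once.
The state is a dict: "t": time; "q": joint angles; "qd": joint speeds; "tau": joint torques, N m; "tcp_pos": TCP position; "tool_rot": TCP orientation; "force": force on the tool from outside, world axes, zero at the start; "ft_torque": the same for the moment, N m; "finger_gap": opening from 0.0 (shut) to 1.0 (fully open); "gripper_force": force on a finger pad.
Only numpy, scipy, OpenCV 4.12 (cv2) and the standard library are available. Lean on these libraries where they do the work, as an engineer would, in place of code of your own. Each camera call takes 0.05 s, during which the arm holds its last target. There are 200 camera calls.

### The job

Set the red-capped jar upright down into the empty cup of the spice carousel and let go of it; then turn the carousel until that jar stands at the front, in line with the yellow pointer on the foot, and finish while gripping its wooden handle on top of the middle post, so that the carousel is held still. Leave the blue-capped jar, the bowl, the mug, the spatula and the spoon where they are.

Things in the scene. Friction and masses are not known exactly. Their poses are not given: they have to be found in the camera images.
- jar_red: small upright glass jar with a red twist cap and a paper band, loose, about 160 g; glass 48 mm in diameter up to 64 mm, cap 43 mm in diameter from 65 to 85 mm (total height 85 mm). Origin: centre of its underside; z up. Stands on the counter at the start, on the right-hand side of the robot
- carousel_foot: fixed foot of the spice carousel, a black disc hidden under the turning tray, with a yellow pointer ending in a round yellow disc (40 mm in diameter, centre 178 mm from the axis, 10 mm high) beyond the tray's edge. Origin: on the carousel's axis at counter height; z up. Its -x axis points along the pointer: that is the front
- carousel: the turning part. Origin on the axis, 16 mm above the counter; z up, -x towards the empty cup. Turns either way, no spring or stops, friction 0.06 N m. Wooden tray, 284 mm across, top 28 mm above the counter; four white cups 100 mm from the axis, 90 degrees apart: one empty, three with fixed brass-capped jars (48 mm wide, tops 113 mm above the counter). An 18 mm post carries the handle
- cup (a point): centre of the floor of the empty cup, 28 mm above the counter; the cup is a white ring with a black floor, of 60 mm inner and 68 mm outer diameter whose rim is 18 mm above this point; it turns with the tray; its -x axis points away from the carousel's axis
- grip (a point): point on the axis of the carousel in the middle of the handle, 10 mm below its top (top 160 mm above the counter). The handle is a fixed upright wooden bar on the post, 12 mm thick, 56 mm long, 28 mm high; it turns with the tray. The point's x axis is across its thickness (the line to pinch along, which also passes over the empty cup), y along its length
- jar_blue: glass jar of the same shape and size as the red-capped one but with a blue cap, loose; leave it. Origin: centre of its underside
- bowl: white porcelain bowl, 120 mm across, 60 mm high; leave it. Origin: centre of its underside
- mug: blue mug, 80 mm across, 90 mm high; leave it. Origin: centre of its underside
- spatula: wooden spatula, 300 mm long, lying flat along its x axis to the left of the carousel; leave it
- spoon: steel serving spoon, 250 mm long, lying flat along its x axis at the right; leave it

How it is judged:
By the outcome, as a careful person would: the job done as asked, in the order asked, and still so for the second after the job is handed in, while the arm keeps its last pose, push and grip.
It also fails if it takes over 72 s, if anything falls off the work surface, if the arm or the gripper's body presses on something with over 40 N, if the wrist force passes 120 N, or if a joint passes its speed limit or range.

## Working session

There is one attempt and no reset: what is moved stays moved. The work goes in short steps, Python scripts to look and compute and a tool call to move; the robot and the scene stay as the last step left them, time stands still between calls to the robot, and variables do not carry over. Pictures are saved under pics/ and viewed, at most 13 in all, crops included, and the job is handed in when it is done.

Besides the shell and the picture viewer there is one more tool, called after "Emit:" by a JSON object that holds its "name" and its "arguments". send_rows: Moves the arm, as the interface text tells. Its arguments: {"type":"object","properties":{"commands":{"type":"string"},"grip_force":{"type":"number"}},"required":["commands"]}

```bash
ls; mkdir -p pics; cat > h.py <<'E'
import numpy as np, cv2
from station import readout, cams, sign_off
def snap(n,f=None):
    s=cams.snapshot(n)
    if f: cv2.imwrite('pics/'+f,s['pixels'][:,:,::-1])
    return s
def ray(s,u,v,z):
    d=np.linalg.inv(np.array(s['intrinsics']))@[u,v,1]; d=np.array(s['rotation'])@d; e=np.array(s['eye'])
    return e+d*(z-e[2])/d[2]
def proj(s,p):
    c=np.array(s['rotation']).T@(np.array(p)-np.array(s['eye'])); c=np.array(s['intrinsics'])@c; return c[:2]/c[2]
def blobs(s,lo,hi,amin=40):
    h=cv2.cvtColor(s['pixels'],cv2.COLOR_RGB2HSV); m=cv2.inRange(h,np.array(lo),np.array(hi))
    n,l,st,c=cv2.connectedComponentsWithStats(m)
    return [(st[i].tolist(),c[i].round(1).tolist()) for i in range(1,n) if st[i][4]>=amin]
E
python3 - <<'E'
from h import *
a=snap('top','top.png'); b=snap('scene','scene.png'); c=snap('wrist','w.png')
for s in(a,b,c): print(np.round(s['eye'],3),np.round(s['rotation'],2).tolist(),np.round(s['intrinsics'],0).tolist())
print(readout.sense())
cv2.imwrite('pics/all.png',cv2.resize(np.vstack([np.hstack([a['pixels'],b['pixels']]),np.hstack([c['pixels'],c['pixels']*0])])[:,:,::-1],(800,500)))
E
```

```text
pics
[ 0.451 -0.006  1.265] [-0.7, 0.71, -0.06, 0.04] [[411.0, 0.0, 314.0], [0.0, 411.0, 196.0], [0.0, 0.0, 1.0]]
[ 1.585 -0.427  1.008] [0.76, 0.49, -0.24, -0.36] [[478.0, 0.0, 319.0], [0.0, 478.0, 206.0], [0.0, 0.0, 1.0]]
[ 0.304 -0.552  0.374] [0.81, -0.56, -0.09, 0.13] [[323.0, 0.0, 316.0], [0.0, 323.0, 197.0], [0.0, 0.0, 1.0]]
{'t': 0.15, 'q': array([-1.37649124e+00,  5.28291475e-01,  1.43358859e+00, -2.17054870e-05,
        1.18140414e+00, -1.78519694e-01]), 'qd': array([-0.00189375, -0.00264459, -0.00407517, -0.0013346 ,  0.00077134,
       -0.00105061]), 'tau': array([ 9.23970256e-04, -4.42745554e+01, -1.78275490e+01, -1.76752292e-04,
        5.65987924e-03,  1.88499166e-05]), 'tcp_pos': array([ 0.22756179, -0.58153402,  0.23854071]), 'tool_rot': array([ 9.82674349e-01,  1.85338629e-01, -1.67118680e-05, -8.45667762e-04]), 'force': array([ 0.10643164,  0.26552774, -0.50344454]), 'ft_torque': array([ 0.01742892, -0.02631352,  0.01471681]), 'gripper_force': 0.0, 'finger_gap': 0.9994040037112487}
```

View pics/top.png

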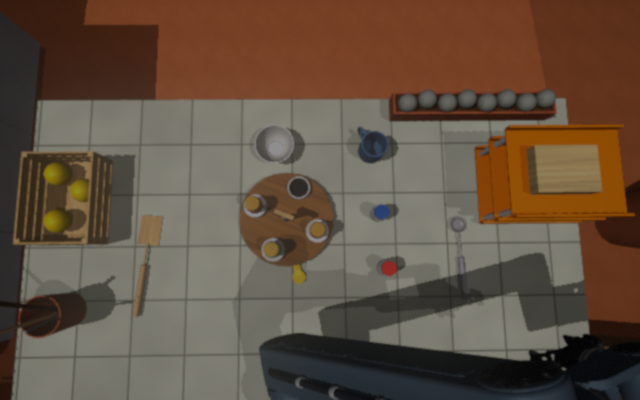

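View pics/scene.png

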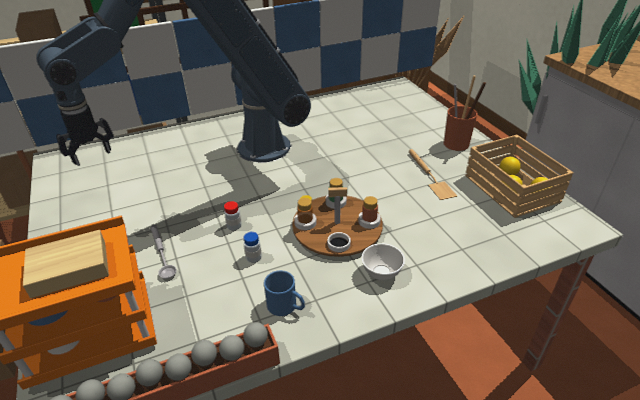

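The top view has the red cap at (389,268), blue cap (382,211), the tray around (287,219), the empty cup (299,187), and the pointer disc (299,276). The scene view agrees, with the red cap at (232,208).

```bash
python3 - <<'E'
from h import *
s=snap('top')
print('sat red')
for nm,lo,hi in [('red',(0,180,90),(6,255,255)),('red2',(174,150,90),(180,255,255)),('yel',(21,150,120),(32,255,255)),('blue',(110,150,60),(125,255,255)),('wood',(5,70,40),(20,220,200))]:
    for b in blobs(s,lo,hi,25):
        if 220<b[1][0]<480 and 120<b[1][1]<330: print(nm,b,{z:ray(s,*b[1],z)[:2].round(4).tolist() for z in(.01,.028,.085)})
g=s['pixels'][165:275,230:345].astype(np.uint8)
h=cv2.cvtColor(s['pixels'],cv2.COLOR_RGB2HSV)
m=(h[:,:,2]<45).astype(np.uint8)
n,l,st,c=cv2.connectedComponentsWithStats(m)
for i in range(1,n):
    if 270<c[i][0]<330 and 160<c[i][1]<240 and st[i][4]>20: print('dark',st[i],c[i],ray(s,*c[i],.028).round(4))
# tray outline ellipse
m=cv2.inRange(h,np.array((3,90,40)),np.array((20,255,220)));m[:165]=0;m[285:]=0;m[:,:225]=0;m[:,350:]=0
cs=max(cv2.findContours(m,0,2)[0],key=cv2.contourArea); hull=cv2.convexHull(cs)
P=np.array([ray(s,*p[0],.028)[:2] for p in hull],dtype=np.float32)
print('tray',cv2.minEnclosingCircle(P),cv2.fitEllipse(P))
cv2.imwrite('pics/c1.png',cv2.resize(s['pixels'][160:290,225:415,::-1],None,fx=4,fy=4,interpolation=2))
E
```

```text
sat redTraceback (most recent call last):
  File "<stdin>", line 6, in <module>
  File "h.py", line 8, in ray
    d=np.linalg.inv(np.array(s['intrinsics']))@[u,v,1]; d=np.array(s['rotation'])@d; e=np.array(s['eye'])
                                                          ~~~~~~~~~~~~~~~~~~~~~~~^~
ValueError: matmul: Input operand 1 has a mismatch in its core dimension 0, with gufunc signature (n?,k),(k,m?)->(n?,m?) (size 3 is different from 4)
```

```bash
sed -i "s/np.array(s\['rotation'\])/R.from_quat(s['rotation']).as_matrix()/; 1a from scipy.spatial.transform import Rotation as R" h.py; python3 - <<'E'
from h import *
s=snap('top')
for nm,lo,hi in [('red',(0,180,90),(6,255,255)),('red2',(174,150,90),(180,255,255)),('yel',(21,150,120),(32,255,255)),('blue',(110,150,60),(125,255,255))]:
    for b in blobs(s,lo,hi,25):
        if 220<b[1][0]<480 and 120<b[1][1]<330: print(nm,b,{z:ray(s,*b[1],z)[:2].round(4).tolist() for z in(.01,.028,.085)})
h=cv2.cvtColor(s['pixels'],cv2.COLOR_RGB2HSV)
m=(h[:,:,2]<45).astype(np.uint8)
n,l,st,c=cv2.connectedComponentsWithStats(m)
for i in range(1,n):
    if 270<c[i][0]<330 and 160<c[i][1]<240 and st[i][4]>20: print('dark',st[i],c[i],ray(s,*c[i],.028).round(4))
m=cv2.inRange(h,np.array((3,90,40)),np.array((20,255,220)));m[:165]=0;m[285:]=0;m[:,:225]=0;m[:,350:]=0
cs=max(cv2.findContours(m,0,2)[0],key=cv2.contourArea); hull=cv2.convexHull(cs)
P=np.array([ray(s,*p[0],.028)[:2] for p in hull],dtype=np.float32)
print('tray',cv2.minEnclosingCircle(P),cv2.fitEllipse(P))
cv2.imwrite('pics/c1.png',cv2.resize(s['pixels'][160:290,225:415,::-1],None,fx=4,fy=4,interpolation=2))
E
```

```text
red ([383, 262, 13, 13, 130], [388.8, 268.0]) {0.01: [0.4089, -0.2536], 0.028: [0.4095, -0.2501], 0.085: [0.4114, -0.2388]}
yel ([293, 265, 12, 18, 153], [298.0, 274.7]) {0.01: [0.3924, 0.0206], 0.028: [0.3932, 0.0202], 0.085: [0.3959, 0.019]}
blue ([376, 206, 12, 12, 114], [381.4, 211.3]) {0.01: [0.5812, -0.2372], 0.028: [0.5793, -0.2339], 0.085: [0.5734, -0.2234]}
dark [291 181  16  14 106] [298.14150943 188.08490566] [0.6528 0.0182 0.028 ]
tray ((0.5597019791603088, 0.05478905886411667), 0.14138618111610413) ((0.5606299042701721, 0.055008575320243835), (0.27918845415115356, 0.27987444400787354), 31.233354568481445)
```

View pics/c1.png

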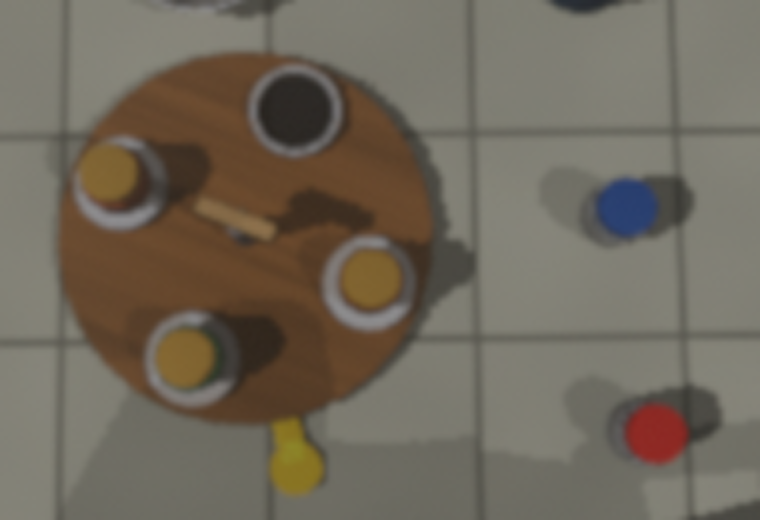

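The crop confirms it: the empty cup is back right of the axis, the pointer disc is at the front (about full-frame (299,276)), and the handle bar runs perpendicular to the cup line. I'll move above the red jar and then spin the tool so its y axis lies along world y.

Emit:
{"name": "send_rows", "arguments": {"commands": "85 0.98 -0.84 0 0;85 0.98 -0.84 0 0;85 0.98 -0.84 0 0;85 0.98 -0.84 0 0;85 0.98 -0.84 0 0;85 0.98 -0.84 0 0;85 0.98 -0.84 0 0;85 0.98 -0.84 0 0;85 0.98 -0.84 0 0;85 0.98 -0.84 0 0;85 0.98 -0.84 0 0;85 0.98 -0.84 0 0;85 0.98 -0.84 0 0;85 0.98 -0.84 0 0;85 0.98 -0.84 0 0;85 0 0 0 -1;85 0 0 0 -1;85 0 0 0 -1;85 0 0 0 -1;85 0 0 0 -1", "grip_force": 40}}

```text
t: 1.92
tcp_pos: [0.4098, -0.2401, 0.2394]
tool_rot: [0.935, 0.355, 0.0, 0.0]
force: [-0.0, -0.0, -0.3]
finger_gap: 0.996
gripper_force: 0.0
```

Emit:
{"name": "send_rows", "arguments": {"commands": "85 0 0 0 -1;85 0 0 0 -1;85 0 0 0 -1;85 0 0 0 -1;85 0 0 0 -1;85 0 0 0 -1;85 0 0 0 -1;85 0 0 0 -1;85 0 0 0 -1;85 0 0 0 -1;85 0 0 0 -1;85 0 0 0 -1;85 0 0 0 -1;85 0 0 0 -1;85 0 0 0 -1;85 0 0 0 -1;85 0 0 0 -1;85 0 0 0 -1;85 0 0 0 -1;85 0 0 0 -1"}}

```text
t: 3.58
tcp_pos: [0.4096, -0.2402, 0.2393]
tool_rot: [0.488, 0.873, 0.0, -0.0]
force: [-0.5, -1.0, -0.3]
finger_gap: 0.996
gripper_force: 0.0
```

Emit:
{"name": "send_rows", "arguments": {"commands": "85 0 0 0.4 -1;85 0 0 0.4 -1;85 0 0 0.4 -1;85 0 0 0.4 -1;85 0 0 0.4 -1;85 0 0 0 -1;85 0 0 0 -1;85 0 0 0 -1;85 0 0 0 -1;85 0 0 0 -1;85 0 0 0 -1;85 0 0 0 -1;85 0 0 0 -1;85 0 0 0 -1;85 0 0 0 -0.68;85 0 0 0 0;85 0 0 0 0"}}

```text
t: 5.0
tcp_pos: [0.4097, -0.2403, 0.1993]
tool_rot: [-0.0, 1.0, -0.0, 0.0]
force: [-0.3, -0.3, -0.1]
finger_gap: 0.995
gripper_force: 0.0
```

```bash
python3 - <<'E'
from h import *
r=readout.sense(); print(r['tcp_pos'].round(4),R.from_quat(r['tool_rot']).as_matrix().round(3).tolist(),r['q'].round(2))
w=snap('wrist','w2.png'); s=snap('top')
for n,i in(('w',w),('t',s)):
  for b in blobs(i,(0,150,60),(8,255,255),25): print(n,b,ray(i,*b[1],.085).round(4))
s=snap('scene')
for b in blobs(s,(0,150,60),(8,255,255),25): print(b, ray(s,*b[1],.078).round(4))
E
```

```text
[ 0.4097 -0.2403  0.1993] [[-1.0, -0.0, 0.0], [-0.0, 1.0, -0.0], [-0.0, -0.0, -1.0]] [-0.77  0.39  1.84  0.    0.91 -2.34]
w ([298, 177, 48, 42, 1273], [324.5, 199.6]) [ 0.4126 -0.2337  0.085 ]
t ([390, 97, 17, 19, 80], [395.2, 108.3]) [ 0.8839 -0.2758  0.085 ]
t ([540, 108, 15, 6, 26], [548.2, 111.9]) [ 0.8703 -0.7396  0.085 ]
t ([465, 111, 68, 4, 123], [498.8, 113.1]) [ 0.8673 -0.5887  0.085 ]
t ([421, 112, 31, 3, 61], [437.6, 113.3]) [ 0.8676 -0.4031  0.085 ]
t ([383, 261, 12, 7, 44], [387.6, 263.8]) [ 0.4232 -0.2358  0.085 ]
([224, 201, 14, 13, 135], [231.0, 207.2]) [ 0.4169 -0.2368  0.078 ]
([265, 324, 8, 11, 29], [268.7, 329.5]) [ 0.8986 -0.2764  0.078 ]
([260, 347, 12, 7, 29], [264.9, 350.0]) [ 0.9481 -0.3022  0.078 ]
([243, 352, 16, 7, 34], [250.8, 355.2]) [ 0.9481 -0.3353  0.078 ]
([185, 375, 14, 7, 31], [191.4, 377.3]) [ 0.9486 -0.4686  0.078 ]
([160, 384, 14, 7, 28], [165.9, 386.7]) [ 0.9486 -0.5228  0.078 ]
([131, 394, 14, 6, 28], [138.2, 396.9]) [ 0.9485 -0.5797  0.078 ]
```

View pics/w2.png

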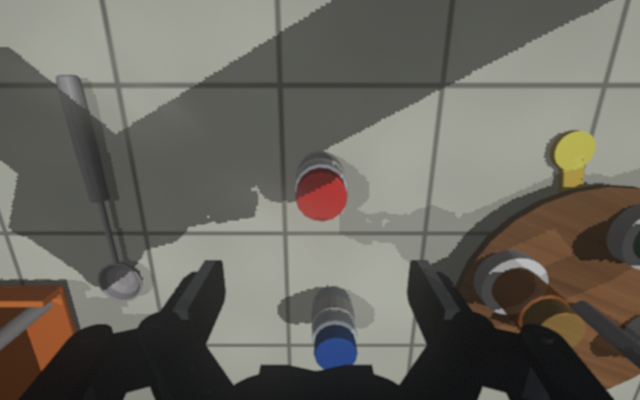

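The wrist view shows the red cap at about (321,194), between the finger lines, and the blue jar at (335,340), well clear. Descend and grip.

Emit:
{"name": "send_rows", "arguments": {"commands": "85 -0.06 0.17 1 0;85 0 0 1 0;85 0 0 1 0;85 0 0 1 0;85 0 0 1 0;85 0 0 1 0;85 0 0 1 0;85 0 0 0.6 0;85 0 0 0.5 0;85 0 0 0 0;85 0 0 0 0;40 0 0 0 0;40 0 0 0 0;40 0 0 0 0;40 0 0 0 0;40 0 0 0 0;40 0 0 0 0;40 0 0 0 0;40 0 0 0 0", "grip_force": 40}}

```text
t: 6.73
tcp_pos: [0.4113, -0.2371, 0.0383]
tool_rot: [-0.001, 1.0, -0.001, 0.001]
force: [-0.1, 0.6, 6.2]
finger_gap: 0.551
gripper_force: 40.7
```

Emit:
{"name": "send_rows", "arguments": {"commands": "40 0 0 0 0;40 0 0 0 0;40 0 0 -0.5 0;40 0 0 -1 0;40 0 0 -1 0;40 0 0 -1 0;40 0 0 -1 0;40 0 0 -1 0;40 0 0 -1 0;40 0 0 -1 0;40 0 0 0 0;40 0 0 0 0"}}

```text
t: 7.73
tcp_pos: [0.4111, -0.2371, 0.1884]
tool_rot: [-0.001, 1.0, -0.001, 0.001]
force: [-0.2, -0.0, -2.6]
finger_gap: 0.551
gripper_force: 41.6
```

```bash
python3 - <<'E'
from h import *
r=readout.sense(); print(r['tcp_pos'].round(4),r['finger_gap'],r['gripper_force'],r['force'])
w=snap('wrist','w3.png')
E
```

```text
[ 0.4111 -0.2371  0.1884] 0.5514873992857126 41.558852791786194 [-0.21333944 -0.02724904 -2.63508499]
```

View pics/w3.png

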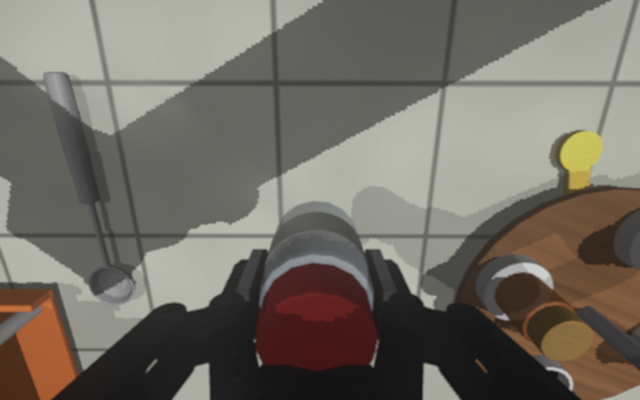

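The jar is held between the pads with its cap at about (317,320), and it hangs straight. Next I'll move to a spot beside the cup for a close look.

Emit:
{"name": "send_rows", "arguments": {"commands": "40 0 0 -0.5 0;40 0 0 -0.8 0;40 -0.5 0.3 0 0;40 -0.9 0.58 0 0;40 -0.9 0.58 0 0;40 -0.9 0.58 0 0;40 -0.9 0.58 0 0;40 -0.9 0.58 0 0;40 -0.9 0.58 0 0;40 -0.9 0.58 0 0;40 -0.9 0.58 0 0;40 -0.9 0.58 0 0;40 -0.9 0.58 0 0;40 -0.9 0.58 0 0;40 -0.9 0.58 0 0;40 -0.9 0.58 0 0;40 -0.9 0.58 0 0;40 -0.9 0.58 0 0;40 -0.5 0.3 0 0;40 0 0 0 0"}}

```text
t: 9.45
tcp_pos: [0.702, -0.0478, 0.2101]
tool_rot: [-0.002, 1.0, 0.001, -0.001]
force: [0.5, -0.1, -1.5]
finger_gap: 0.552
gripper_force: 41.6
```

```bash
python3 - <<'E'
from h import *
r=readout.sense(); print(r['tcp_pos'].round(4),r['tool_rot'].round(4),r['finger_gap'])
s=snap('wrist','w4.png'); print(np.round(s['eye'],3))
print('exp cup',proj(s,[.653,.018,.028]),'disc',proj(s,[.387,.018,.01]))
h=cv2.cvtColor(s['pixels'],cv2.COLOR_RGB2HSV)
for b in blobs(s,(21,120,100),(32,255,255),100): print('yel',b)
E
```

```text
[ 0.702  -0.0478  0.2101] [-1.9e-03  1.0e+00  8.0e-04 -8.0e-04] 0.5516515178302493
[ 0.619 -0.049  0.345]
exp cup [384.21940847 126.41662495] disc [ 404.30315538 -233.7211574 ]
```

View pics/w4.png

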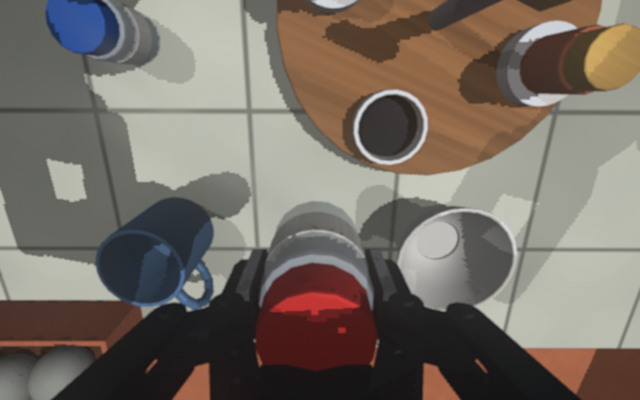

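```bash
python3 - <<'E'
from h import *
s=snap('wrist')
h=cv2.cvtColor(s['pixels'],cv2.COLOR_RGB2HSV)
m=((h[:,:,1]<60)&(h[:,:,2]>130)).astype(np.uint8); m[:80]=0;m[172:]=0;m[:,:345]=0;m[:,436:]=0
c=max(cv2.findContours(m,0,2)[0],key=cv2.contourArea); hu=cv2.convexHull(c)
P=np.array([ray(s,*p[0],.046)[:2] for p in hu],np.float32); print('rim',cv2.minEnclosingCircle(P),cv2.fitEllipse(P))
red=[i for i in range(200,380) if h[i,317,0]<6 or h[i,317,0]>174]; 
col=s['pixels'][200:380,317]; print([ (200+i) for i in red[:1]],)
import itertools
hs=h[:,:,0];ss=h[:,:,1]; rows=[i for i in range(200,380) if (hs[i,317]<6 or hs[i,317]>174) and ss[i,317]>150]; print('cap rows',rows[0],rows[-1])
for x0 in(.694,.698,.702,.706,.710): print(x0,proj(s,[x0-.0215,-.0478,.237]).round(1),proj(s,[x0-.0215,-.0478,.257]).round(1),proj(s,[x0-.024,-.0478,.172]).round(1))
E
```

```text
rim ((0.652532696723938, 0.019854014739394188), 0.034448228776454926) ((0.6525807976722717, 0.020023519173264503), (0.06802792102098465, 0.06843303889036179), 112.1428451538086)
[438]
cap rows 276 370
0.694 [320.3 244.5] [321.2 273.4] [318.6 187.9]
0.698 [320.2 254.1] [321.1 284.4] [318.6 194.7]
0.702 [320.1 263.5] [321.  295.1] [318.6 201.3]
0.706 [320.1 272.6] [320.9 305.6] [318.5 207.9]
0.71 [320.  281.6] [320.8 315.8] [318.5 214.4]
```

Cup rim centre fits at (0.6525, 0.020). The jar hangs centred on the TCP, so I can go over the cup and down.

Emit:
{"name": "send_rows", "arguments": {"commands": "40 0.4 0.55 0 0;40 0.5 0.68 0 0;40 0.5 0.68 0 0;40 0.5 0.68 0 0;40 0.5 0.68 0 0;40 0.07 0.12 0 0;40 0 0 0 0;40 0 0 0.7 0;40 0 0 0.8 0;40 0 0 0.8 0;40 0 0 0.8 0;40 0 0 0.8 0;40 0 0 0.8 0;40 0 0 0 0;40 0 0 0 0"}}

```text
t: 10.8
tcp_pos: [0.6509, 0.0161, 0.1182]
tool_rot: [-0.0, 1.0, -0.0, -0.001]
force: [0.4, -0.3, -2.0]
finger_gap: 0.552
gripper_force: 41.6
```

```bash
python3 - <<'E'
from h import *
r=readout.sense(); print(r['tcp_pos'].round(4),r['tool_rot'].round(4),r['finger_gap'],r['force'].round(1))
s=snap('wrist','w5.png')
E
```

```text
[0.6509 0.0161 0.1182] [-1.e-04  1.e+00 -0.e+00 -1.e-03] 0.5520196412243512 [ 0.4 -0.3 -2. ]
```

View pics/w5.png

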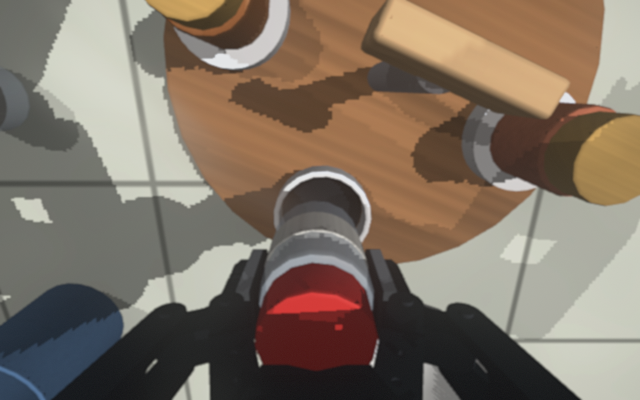

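The jar hangs over the cup (rim spans columns 275–371 and rows 168+), slightly left of its centre, consistent with the 3 mm y offset. I'll correct that and lower.

Emit:
{"name": "send_rows", "arguments": {"commands": "40 -0.08 0.17 0 0;40 0 0 0.3 0;40 0 0 0.5 0;40 0 0 0.5 0;40 0 0 0.5 0;40 0 0 0.4 0;40 0 0 0.2 0;40 0 0 0 0;40 0 0 0 0"}}

```text
t: 11.6
tcp_pos: [0.6526, 0.0207, 0.0708]
tool_rot: [-0.001, 1.0, 0.0, -0.0]
force: [-0.2, 0.5, -1.8]
finger_gap: 0.55
gripper_force: 41.6
```

Emit:
{"name": "send_rows", "arguments": {"commands": "40 0 0 0.1 0;40 0 0 0.08 0;40 0 0 0.06 0;40 0 0 0 0;40 0 0 0 0"}}

```text
t: 12.02
tcp_pos: [0.6528, 0.0206, 0.0667]
tool_rot: [-0.001, 1.0, -0.0, 0.0]
force: [0.3, 0.6, -1.7]
finger_gap: 0.545
gripper_force: 41.6
```

Emit:
{"name": "send_rows", "arguments": {"commands": "40 0 0 0.06 0;40 0 0 0.05 0;40 0 0 0 0;40 0 0 0 0"}}

```text
t: 12.35
tcp_pos: [0.653, 0.0207, 0.0663]
tool_rot: [-0.001, 1.0, -0.0, 0.001]
force: [-2.4, 0.0, 7.0]
finger_gap: 0.553
gripper_force: 42.6
```

Contact with the floor of the cup. Release, then rise.

Emit:
{"name": "send_rows", "arguments": {"commands": "54 0 0 0 0;60 0 0 0 0;68 0 0 0 0;72 0 0 0 0;72 0 0 0 0;72 0 0 0 0;72 0 0 -0.3 0;72 0 0 -0.6 0;72 0 0 -1 0;72 0 0 -1 0;72 0 0 -1 0;72 0 0 -1 0;72 0 0 -1 0;72 0 0 -1 0;72 0 0 -1 0;72 0 0 0 0;72 0 0 0 0"}}

```text
t: 13.77
tcp_pos: [0.6536, 0.0206, 0.2247]
tool_rot: [-0.001, 1.0, -0.0, 0.002]
force: [0.4, -0.3, -0.8]
finger_gap: 0.841
gripper_force: 0.0
```

```bash
python3 - <<'E'
from h import *
r=readout.sense(); print(r['tcp_pos'].round(4),r['q'].round(3),r['finger_gap'],r['force'].round(1))
s=snap('wrist','w6.png'); print(proj(s,[.6525,.02,.113]),proj(s,[.5606,.055,.16]))
h=cv2.cvtColor(s['pixels'],cv2.COLOR_RGB2HSV)
for b in blobs(s,(0,150,60),(6,255,255),200): print('red',b,ray(s,*b[1],.113))
for b in blobs(s,(10,60,160),(22,190,255),300): print('handle',b,ray(s,*b[1],.16))
E
```

```text
[0.6536 0.0206 0.2247] [-0.139  0.581  1.374  0.     1.183 -1.711] 0.8411381978512893 [ 0.4 -0.3 -0.8]
[315.81663598 195.42969281] [376.7847345   70.14122125]
red ([292, 167, 51, 51, 1977], [316.9, 192.5]) [0.65001694 0.02086724 0.113     ]
handle ([208, 0, 58, 35, 1235], [242.2, 14.1]) [ 0.53213826 -0.02039988  0.16      ]
handle ([338, 42, 89, 53, 1573], [381.1, 68.1]) [0.55950487 0.05741126 0.16      ]
handle ([465, 100, 52, 46, 1435], [488.0, 119.7]) [0.58837769 0.12386399 0.16      ]
```

View pics/w6.png

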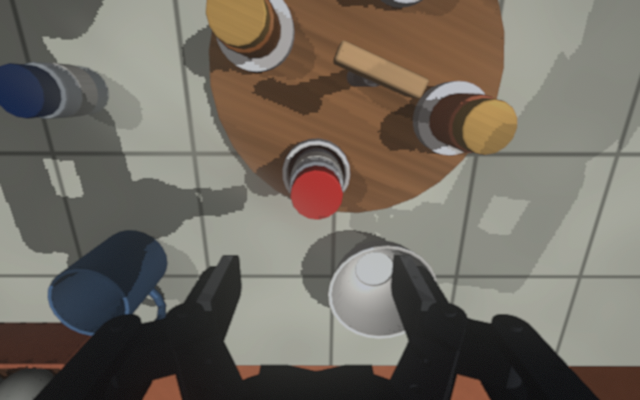

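The red jar stands upright in the cup with its cap at (317,192), and the handle centre is at (381,68). Next I'll go above the handle and spin to its pinch line.

Emit:
{"name": "send_rows", "arguments": {"commands": "60 0.5 0.2 0 0;60 0.8 0.3 0 0;60 0.8 0.3 0 0;60 0.8 0.3 0 0;60 0.8 0.3 0 0;60 0.8 0.3 0 0;60 0.2 0.1 0 0;60 0 0 0 -1;60 0 0 0 -1;60 0 0 0 -1;60 0 0 0 -1;60 0 0 0 -1;60 0 0 0 -1;60 0 0 0 -1;60 0 0 0 -1;60 0 0 0 -1;60 0 0 0 -1;60 0 0 0 -1;60 0 0 0 -1"}}

```text
t: 15.4
tcp_pos: [0.5588, 0.0563, 0.2213]
tool_rot: [-0.409, 0.913, 0.0, -0.001]
force: [-0.1, -1.3, -0.0]
finger_gap: 0.702
gripper_force: 0.0
```

Emit:
{"name": "send_rows", "arguments": {"commands": "60 0 0 0 -1;60 0 0 0 -1;60 0 0 0 -1;60 0 0 0 -1;60 0 0 0 -1;60 0 0 0 -0.1;60 0 0 0 0;60 0 0 0 0"}}

```text
t: 16.07
tcp_pos: [0.5589, 0.0585, 0.2218]
tool_rot: [-0.562, 0.827, -0.001, -0.001]
force: [0.4, -0.1, 0.2]
finger_gap: 0.699
gripper_force: 0.0
```

```bash
python3 - <<'E'
from h import *
r=readout.sense(); M=R.from_quat(r['tool_rot']).as_matrix(); p=r['tcp_pos']
print(p.round(4),r['q'].round(3),r['finger_gap'],'yang',np.degrees(np.arctan2(M[1,1],M[0,1])))
s=snap('wrist','w7.png'); print('handle exp',proj(s,[.560,.0565,.16]))
h=cv2.cvtColor(s['pixels'],cv2.COLOR_RGB2HSV)
m=cv2.inRange(h,np.array((10,60,150)),np.array((22,190,255)))
for c in cv2.findContours(m,0,2)[0]:
  if cv2.contourArea(c)>300:
    P=np.array([ray(s,*q[0],.16)[:2] for q in c],np.float32); rc=cv2.minAreaRect(P); d=np.array(rc[0])-p[:2]; print(rc, 'tool xy',(M.T@[*d,0])[:2])
E
```

```text
[0.5589 0.0585 0.2218] [-0.093  0.465  1.611 -0.004  1.067 -2.854] 0.6990203794330085 yang 158.3325278026797
handle exp [312.26075553 219.49047538]
((0.5597966313362122, 0.05810088664293289), (0.052898306399583817, 0.009848006069660187), 67.7615737915039) tool xy [ 5.14982894e-05 -9.85413395e-04]
((0.4792880713939667, 0.07439867407083511), (0.032257504761219025, 0.03156366944313049), 29.84912109375) tool xy [0.01463055 0.07985205]
((0.5191757082939148, -0.033032529056072235), (0.023618560284376144, 0.03190139681100845), 28.358745574951172) tool xy [0.0997431  0.00311712]
```

View pics/w7.png

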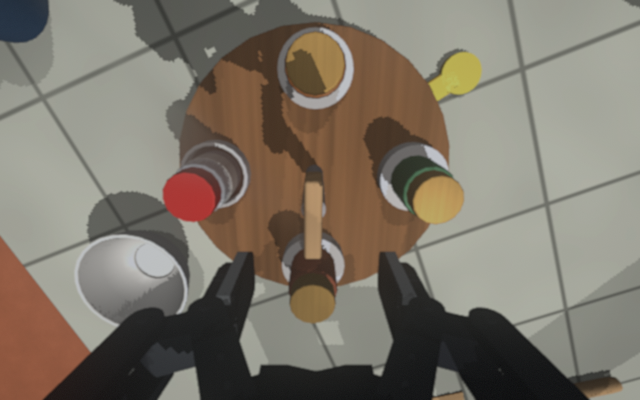

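The wrist view shows the handle centred at (313,218) between the fingers, with the red jar upright at (205,185) and the pointer disc at (461,72). The last joint sits at its range edge, so I'll back off 4° and then descend and grip.

Emit:
{"name": "send_rows", "arguments": {"commands": "60 0 -0.05 0 1;60 0 0 0.8 0;60 0 0 0.8 0;60 0 0 0.8 0;60 0 0 0.8 0;60 0 0 0.6 0;60 0 0 0.35 0;60 0 0 0 0;60 0 0 0 0"}}

```text
t: 16.87
tcp_pos: [0.5599, 0.0578, 0.1393]
tool_rot: [-0.532, 0.847, -0.001, -0.001]
force: [1.0, 0.1, 1.0]
finger_gap: 0.701
gripper_force: 0.0
```

Emit:
{"name": "send_rows", "arguments": {"commands": "5 0 0 0 0;5 0 0 0 0;5 0 0 0 0;5 0 0 0 0;5 0 0 0 0;5 0 0 0 0;5 0 0 0 0;5 0 0 0 0;5 0 0 0 0;5 0 0 0 0", "grip_force": 40}}

```text
t: 17.7
tcp_pos: [0.5607, 0.0576, 0.1402]
tool_rot: [-0.532, 0.847, -0.002, -0.0]
force: [0.6, -0.3, 6.7]
finger_gap: 0.17
gripper_force: 39.3
```

```bash
python3 - <<'E'
from h import *
r=readout.sense(); M=R.from_quat(r['tool_rot']).as_matrix()
print(r['tcp_pos'].round(4),r['q'].round(3),r['finger_gap'],r['force'],r['ft_torque'],'yang',np.degrees(np.arctan2(M[1,1],M[0,1])))
E
```

```text
[0.5607 0.0576 0.1402] [-0.094  0.58   1.68  -0.005  0.879 -2.784] 0.16980576161632693 [ 0.55313029 -0.2992533   6.65431609] [-0.15272634 -0.1102147  -0.01130938] yang 154.30818805425818
```

Emit:
{"name": "send_rows", "arguments": {"commands": "5 0 0 0 0.3;5 0 0 0 0.6;5 0 0 0 0.9;5 0 0 0 0.9;5 0 0 0 0.9;5 0 0 0 0.9;5 0 0 0 0.9;5 0 0 0 0.9;5 0 0 0 0.9;5 0 0 0 0.9;5 0 0 0 0.9;5 0 0 0 0.9;5 0 0 0 0.9;5 0 0 0 0.9;5 0 0 0 0.9;5 0 0 0 0.9;5 0 0 0 0.9;5 0 0 0 0.9;5 0 0 0 0.6;5 0 0 0 0.3"}}

```text
t: 19.37
tcp_pos: [0.5602, 0.0585, 0.1402]
tool_rot: [0.005, 1.0, -0.001, 0.001]
force: [-0.2, 1.3, 6.4]
finger_gap: 0.168
gripper_force: 39.4
```

Emit:
{"name": "send_rows", "arguments": {"commands": "5 0 0 0 0.3;5 0 0 0 0.6;5 0 0 0 0.9;5 0 0 0 0.9;5 0 0 0 0.9;5 0 0 0 0.9;5 0 0 0 0.9;5 0 0 0 0.9;5 0 0 0 0.9;5 0 0 0 0.9;5 0 0 0 0.9;5 0 0 0 0.9;5 0 0 0 0.9;5 0 0 0 0.9;5 0 0 0 0.9;5 0 0 0 0.9;5 0 0 0 0.9;5 0 0 0 0.6;5 0 0 0 0.3;5 0 0 0 0"}}

```text
t: 21.03
tcp_pos: [0.5607, 0.0593, 0.1402]
tool_rot: [0.513, 0.858, 0.0, 0.001]
force: [1.1, 4.1, 5.7]
finger_gap: 0.171
gripper_force: 39.3
```

```bash
python3 - <<'E'
from h import *
r=readout.sense(); M=R.from_quat(r['tool_rot']).as_matrix()
print(r['tcp_pos'].round(4),r['q'].round(3),r['finger_gap'],r['gripper_force'],r['force'].round(1),r['ft_torque'].round(2),'yang',np.degrees(np.arctan2(M[1,1],M[0,1])))
w=snap('wrist','w8.png');t=snap('top','t8.png')
cv2.imwrite('pics/c8.png',np.hstack([cv2.resize(w['pixels'],(480,300)),cv2.resize(t['pixels'][160:300,225:374],(319,300))])[:,:,::-1])
for n,s in(('w',w),('t',t)):
  for b in blobs(s,(0,150,60),(6,255,255),25):
    if n=='w' or 230<b[1][0]<350: print(n,'red',b,ray(s,*b[1],.113).round(4))
  for b in blobs(s,(23,150,90),(32,255,255),25):
    if n=='w' or 230<b[1][0]<350: print(n,'yel',b,ray(s,*b[1],.01).round(4))
E
```

```text
[0.5607 0.0593 0.1402] [-9.30e-02  5.80e-01  1.68e+00 -1.00e-03  8.79e-01 -5.84e-01] 0.17059756608623844 39.30609405040741 [1.1 4.1 5.7] [ 0.75 -0.15 -0.02] yang 28.207009723888678
w red ([104, 212, 82, 75, 4533], [144.1, 248.8]) [0.4763 0.0107 0.113 ]
t red ([298, 239, 13, 14, 147], [303.9, 245.6]) [0.4766 0.0015 0.113 ]
t yel ([293, 264, 12, 19, 145], [298.4, 274.8]) [0.3921 0.0194 0.01  ]
```

View pics/c8.png

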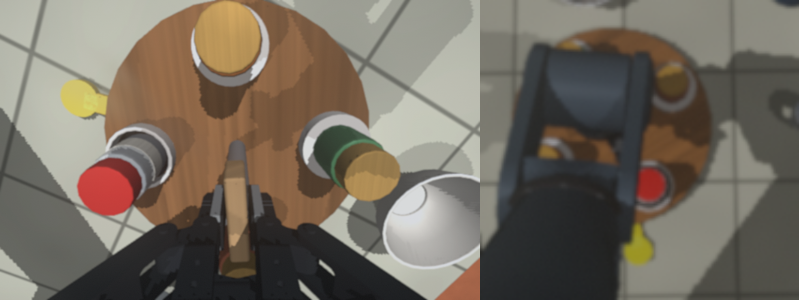

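The handle is gripped and the carousel turns with it. In the wrist half the red jar is at (110,185), near the pointer disc at (80,98). I'll turn further and then measure precisely.

Emit:
{"name": "send_rows", "arguments": {"commands": "5 0 0 0 0.4;5 0 0 0 0.8;5 0 0 0 0.9;5 0 0 0 0.8;5 0 0 0 0.5;5 0 0 0 0.2;5 0 0 0 0;5 0 0 0 0"}}

```text
t: 21.8
tcp_pos: [0.5609, 0.0594, 0.1403]
tool_rot: [0.617, 0.787, 0.001, 0.001]
force: [0.8, 5.5, 6.0]
finger_gap: 0.17
gripper_force: 39.3
```

```bash
cat > m.py <<'E'
from h import *
r=readout.sense(); M=R.from_quat(r['tool_rot']).as_matrix()
ya=np.degrees(np.arctan2(M[1,1],M[0,1])); print(r['tcp_pos'].round(4),r['force'].round(1),r['ft_torque'].round(2),'yang',ya,'cup by hand',ya-180)
for n in('wrist','top'):
  s=snap(n); h=cv2.cvtColor(s['pixels'],cv2.COLOR_RGB2HSV)
  def pts(m,z): v,u=np.nonzero(m); return np.array([ray(s,a,b,z)[:2] for a,b in zip(u,v)]) if len(u) else np.zeros((0,2))
  for ax in(np.array([.5605,.0555]),np.array([.5605,.0585])):
    f=lambda P,a,b:(lambda d:d[(np.hypot(*d.T)>a)&(np.hypot(*d.T)<b)&(d[:,0]<0)])(P-ax)
    Y=f(pts(cv2.inRange(h,np.array((22,140,70)),np.array((34,255,255))),.01),.148,.205)
    m=cv2.inRange(h,np.array((0,150,50)),np.array((6,255,255)));Q=f(pts(m,.113),.05,.16)
    o=[]
    for P in(Y,Q):
      if len(P)<20:o.append(None);continue
      c,rad=cv2.minEnclosingCircle(P.astype(np.float32)); m=P.mean(0); a=lambda v:round(np.degrees(np.arctan2(v[1],v[0])),1)
      o.append((len(P),a(m),a(c),np.round(c+ax,4).tolist(),round(rad,4)))
    print(n,ax,'yellow',o[0],'red',o[1])
  cv2.imwrite(f'pics/m_{n}.png',s['pixels'][:,:,::-1])
E
python3 m.py
```

```text
[0.5609 0.0594 0.1403] [0.8 5.5 6. ] [ 0.76 -0.18 -0.02] yang 13.839017254826015 cup by hand -166.16098274517398
wrist [0.5605 0.0555] yellow (1489, np.float64(-169.3), np.float64(-169.7), [0.3908, 0.0248], 0.0239) red (4418, np.float64(-166.2), np.float64(-166.0), [0.4684, 0.0326], 0.0257)
wrist [0.5605 0.0585] yellow (1489, np.float64(-168.4), np.float64(-168.8), [0.3908, 0.0248], 0.0239) red (4418, np.float64(-164.5), np.float64(-164.3), [0.4684, 0.0326], 0.0257)
top [0.5605 0.0555] yellow (143, np.float64(-167.8), np.float64(-167.7), [0.393, 0.0191], 0.0235) red (42, np.float64(-156.0), np.float64(-157.2), [0.4647, 0.0152], 0.0141)
top [0.5605 0.0585] yellow (144, np.float64(-166.9), np.float64(-166.6), [0.3939, 0.0189], 0.0243) red (42, np.float64(-154.5), np.float64(-155.7), [0.4647, 0.0152], 0.0141)
```

View pics/m_wrist.png

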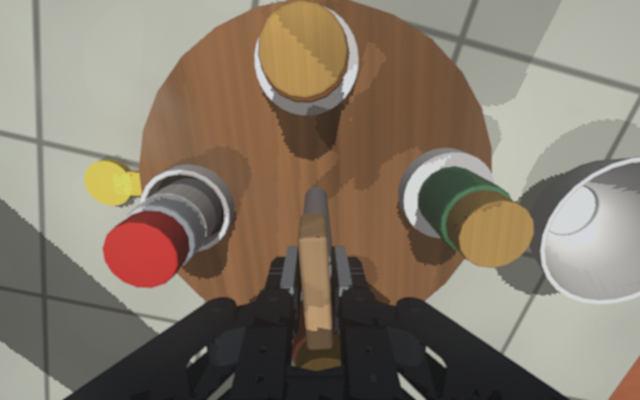

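```bash
python3 - <<'E'
from h import *
s=snap('wrist')
h=cv2.cvtColor(s['pixels'],cv2.COLOR_RGB2HSV)
w=((h[:,:,1]<70)&(h[:,:,2]>110)).astype(np.uint8)
C=[]
for u0,v0 in((186,213),(447,195),(306,68)):
    g=ray(s,u0,v0,.046)[:2]
    # bright ring pixels on outer edge, refine circle of known outer radius 34 mm by least squares
    v,u=np.nonzero(w); k=(abs(u-u0)<60)&(abs(v-v0)<60)
    P=np.array([ray(s,a,b,.046)[:2] for a,b in zip(u[k],v[k])])
    from scipy.optimize import least_squares
    P=P[abs(np.hypot(*(P-g).T)-.032)<.005]
    c=least_squares(lambda c:np.hypot(*(P-c).T)-.032,g,loss='soft_l1',f_scale=.001).x
    C.append(c); print(g.round(4),c.round(4),len(P))
ax=(C[0]+C[1])/2; y=ray(s,108,183,.01)[:2]
a=lambda v:np.degrees(np.arctan2(v[1],v[0]))
print('axis',ax,'diam',np.hypot(*(C[0]-C[1])),'cup ang',a(C[0]-C[1]),'ptr',a(y-ax),np.hypot(*(y-ax)),y,'third',a(C[2]-ax)-90)
E
```

```text
[0.4659 0.0278] [0.4652 0.029 ] 1399
[0.654  0.0889] [0.6552 0.0888] 1785
[0.5312 0.1497] [0.5299 0.1537] 1536
axis [0.56019317 0.05890293] diam 0.1992332450742907 cup ang -162.5138409363887 ptr -168.00274392046867 0.1776085086656687 [0.38646407 0.02198436] third 17.743383458689834
```

The cup-ring fit puts the cup at −162.4° and the pointer at −168.0°. The handle therefore sits about 3.7° skewed in the pads, so I'll regrip square before the last few degrees.

Emit:
{"name": "send_rows", "arguments": {"commands": "30 0 0 0 0;40 0 0 0 0;40 0 0 0 0;40 0 0 0 0;40 0 0 0 -0.45;40 0 0 0 -0.45;40 0 0 0 0;40 0 0 0 0;5 0 0 0 0;5 0 0 0 0;5 0 0 0 0;5 0 0 0 0;5 0 0 0 0;5 0 0 0 0;5 0 0 0 0;5 0 0 0 0", "grip_force": 50}}

```text
t: 23.28
tcp_pos: [0.5612, 0.0582, 0.1396]
tool_rot: [0.591, 0.806, -0.0, 0.002]
force: [3.7, 1.8, -0.8]
finger_gap: 0.166
gripper_force: 48.8
```

```bash
cat > m2.py <<'E'
from h import *
from scipy.optimize import least_squares
r=readout.sense(); M=R.from_quat(r['tool_rot']).as_matrix()
a=lambda v:np.degrees(np.arctan2(v[1],v[0]))
ya=a(M[:2,1]); print(r['tcp_pos'].round(4),r['force'].round(1),r['ft_torque'].round(2),r['finger_gap'],'hand',ya-180)
s=snap('wrist','last.png')
h=cv2.cvtColor(s['pixels'],cv2.COLOR_RGB2HSV)
w=((h[:,:,1]<70)&(h[:,:,2]>110)).astype(np.uint8)
v,u=np.nonzero(w); A=np.array([ray(s,x,y,.046)[:2] for x,y in zip(u,v)]); ax=np.array([.5602,.0589])
t0=np.radians(float(__import__('sys').argv[1])); C=[]
for k in(0,2,-1):
    t=t0+k*np.pi/2; g=ax+.1*np.array([np.cos(t),np.sin(t)])
    for tol in(.007,.005,.004):
        P=A[abs(np.hypot(*(A-g).T)-.032)<tol]
        g=least_squares(lambda c:np.hypot(*(P-c).T)-.032,g,loss='soft_l1',f_scale=.001).x
    C.append(g)
ax=(C[0]+C[1])/2
m=cv2.inRange(h,np.array((20,120,70)),np.array((34,255,255))); v,u=np.nonzero(m)
Y=np.array([ray(s,x,y,.01)[:2] for x,y in zip(u,v)]); d=np.hypot(*(Y-ax).T); Y=Y[(d>.156)&(d<.205)&(Y[:,0]<.45)]
c,rad=cv2.minEnclosingCircle(Y.astype(np.float32))
print('axis',ax.round(4),'diam',np.hypot(*(C[0]-C[1])).round(4),'cup',a(C[0]-C[1]).round(2),'third',(a(C[2]-ax)+90-360).round(2),'ptr',a(c-ax).round(2),np.hypot(*(c-ax)).round(4),round(rad,4))
E
python3 m2.py -163
```

```text
[0.5612 0.0582 0.1396] [ 3.7  1.8 -0.8] [ 0.46 -0.71 -0.02] 0.16595085323961756 hand -162.52110986795455
axis [0.5611 0.0588] diam 0.201 cup -162.88 third -162.04 ptr -168.38 0.1759 0.0222
```

Emit:
{"name": "send_rows", "arguments": {"commands": "5 0 0 0 0.3;5 0 0 0 0.5;5 0 0 0 0.4;5 0 0 0 0.2;5 0 0 0 0;5 0 0 0 0;5 0 0 0 0;5 0 0 0 0"}}

```text
t: 24.0
tcp_pos: [0.5611, 0.0582, 0.1396]
tool_rot: [0.63, 0.776, -0.0, 0.002]
force: [4.2, 1.9, -1.9]
finger_gap: 0.164
gripper_force: 48.8
```

```bash
python3 m2.py -168
```

```text
[0.5611 0.0582 0.1396] [ 4.2  1.9 -1.9] [ 0.54 -0.77 -0.01] 0.16394293383344635 hand -168.12096010942125
axis [0.5611 0.0588] diam 0.2008 cup -168.32 third -167.57 ptr -168.63 0.1763 0.0222
```

View pics/last.png

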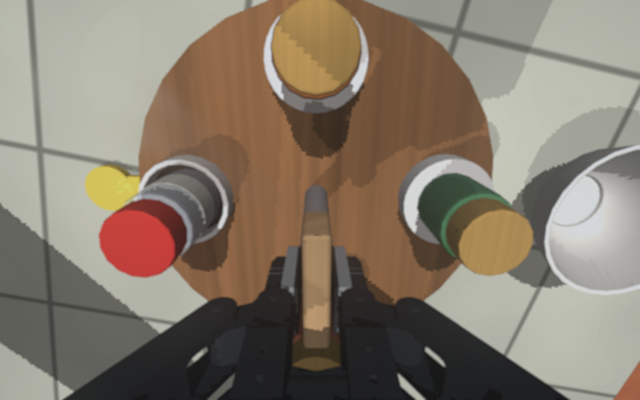

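The last view shows the handle square in the pads, the red jar upright in its cup at (185,200), and that cup in line with the pointer disc at (110,187). The cup and pointer agree within about 1°, so I'm handing in.

```bash
python3 -c "from h import *; print(sign_off())"
```

```text
the job is handed in; nothing more can be done
None
```

I handed the job in at about 24 s: the red-capped jar stands upright in the cup, turned to within about 1° of the yellow pointer, with the gripper holding the handle; one possible mark against it is that the last joint briefly read −2.854 rad against its ±2.85 limit before I backed it off.

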